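# Set out the sharpening row

### The job

Set out the sharpening row in working order on the three non-slip bases, each piece lying flat, centred and lengthwise on its base: the coarse stone on the end base nearest the knife block, the fine stone on the middle base, and the strop, leather up, on the other end base with its handle towards the robot. Rest the small dressing stone flat on the middle of the fine stone's top.

Things in the scene. Friction and masses are not known exactly. Their poses are not given: they have to be found in the camera images.
- coarse_stone: Coarse sharpening stone: a plain dark grey block 180 long (x) x 52 wide (y) x 32 high, the largest stone, 0.45 to 0.85 kg. Loose on the counter. Origin: centre of its underside; z up. Its two ends are alike.
- fine_stone: Fine sharpening stone: a pale cream slab 150 x 50 x 20 glued centrally on a slightly larger black carrier plate 166 long (x) x 54 wide (y) x 6 thick; 26 high in all, 0.37 kg. Loose. Origin: centre of the carrier's underside, so the stone's sides run from 6 to 26 above it; z up. Ends alike.
- dressing_stone: Dressing stone: a small pale cream block 60 long (x) x 32 wide (y) x 24 high, 0.1 kg. Loose. Origin: centre of its underside; z up.
- strop: Loose strop paddle, leather up: light wooden board 140 long (x) x 50 wide (y) x 18 thick with brown leather 138 x 49 x 4 on top (22 high in all) and a narrow wooden handle, 24 to 30 wide, 18 thick, reaching 134 from the origin on the -x side; 0.15 to 0.23 kg. Origin: underside of the board below the leather's centre (this goes over the base's middle); z up.
- strop_handle (a point): Middle of the strop's handle, 105 from the strop's origin on its -x side, 9 above its underside.
- base_left: Left end (largest y) non-slip stone base fixed to the counter: a light wooden board 170 long (its x) x 66 wide (its y) x 15 thick with a black rubber pad let in flush. Origin: centre of its underside, which is on a 3 mm rubber drip mat; its top is 15 above the origin. Its x axis points roughly away from the robot, z up. The three bases stand in a row across, about 115 apart.
- base_mid: Middle non-slip stone base fixed to the counter: a light wooden board 170 long (its x) x 66 wide (its y) x 15 thick with a black rubber pad let in flush. Origin: centre of its underside, which is on a 3 mm rubber drip mat; its top is 15 above the origin. Its x axis points roughly away from the robot, z up. 
- base_right: Right end (smallest y) non-slip stone base fixed to the counter: a light wooden board 170 long (its x) x 66 wide (its y) x 15 thick with a black rubber pad let in flush. Origin: centre of its underside, which is on a 3 mm rubber drip mat; its top is 15 above the origin. Its x axis points roughly away from the robot, z up. 
- knife_block: Knife block with the knives to be sharpened: an upright round grey stand 110 across and 158 high, with three knife handles standing out of its top to about 265. Fixed, beyond one end of the row, left or right (a flat wooden tray of finished knives is at the other end). Origin: centre of its underside, on the counter.
Not all that is in view belongs to the job. Of the things shaped like the dressing_stone, the cream one is meant.

How it is judged:
By the outcome, as a careful person would: the job done as asked, in the order asked, and still so for the second after the job is handed in, with the robot touching nothing.
It also fails if it takes over 109 s, if anything falls off the work surface, if the arm or the gripper's body presses on something with over 40 N, if the wrist force passes 120 N, or if a joint passes its speed limit or range.

### The arm

A 7-joint arm with a two-finger parallel gripper is mounted at the origin on the work surface. World frame = base frame: x ahead of the robot, y to its left, z up, the work surface at z = 0. Lengths are in m, angles in rad, forces in N, time in s.
With the tool pointing down it reaches from about 0.375 to 0.925 m from the base axis. Payload 3.1 kg.
Tool frame: the origin (TCP) lies between the finger pads; the fingertips stand 19 mm ahead of it and the grasp point (between the pads) is the TCP; z points along the fingers, y is the direction in which the jaws open and shut (so a half turn about z gives the same grasp; the last joint's range is limited). The gripper opens to 85 mm and grips with 20 to 120 N. Pads are 22 mm wide; open, the fingers measure 114 mm over their backs; the gripper's body (76 mm by 85 mm) begins 54 mm behind the grasp point. The pads swing forward as they close: fully open they stand 13 mm farther back than shut.
Start: joints at [-1.411, 0.383, 0.044, 1.598, -0.018, 1.161, -0.05], TCP at [0.166, 0.629, 0.25] pointing down, gripper open.
Joint ranges: [-2.61, 2.61], [-0.41, 2.15], [-1.48, 1.57], [0, 2.5], [-1.57, 4.71], [0.05, 1.97], [-2.85, 2.85]. Speed limits (rad/s): [2.79, 2.79, 3.14, 3.14, 3.14, 3.14, 3.14].

### API

Orientations are given as a unit quaternion [x, y, z, w].
In Python, from bench import move_ptp, movel, move_j, move_gripper, pause, inverse_kinematics, read_camera, camera_params, MotionError, sign_off, look_for, tip_of, read_time_s, read_qpos, read_joint_vel, read_effort, read_eef_pos, read_tcp_rot, read_ft_force, read_ft_torque, read_finger_gap gives the robot as it stands. Calls block until the motion is done:
- move_ptp(position, orientation): joint-space move of the TCP to a pose.
- movel(position, orientation=None, speed=0.15): straight line of the TCP; orientation=None keeps the orientation; speed is the mean speed in m/s.
- move_j(angles): joint-space move.
- move_gripper(opening, effort=None): finger opening in m; effort is the grip in N (None keeps the last); returns when the fingers have stopped.
- pause(seconds).
- inverse_kinematics(position, orientation): joint angles nearest the present ones, or None.
- read_camera(name): name is "scene" or "top"; returns the picture (420x560x3 uint8, red, green, blue); there is no depth.
- camera_params(name): a dict with "K" (3x3 intrinsics, pixels), "dist_coeffs" ([k1, k2, p1, p2, k3] as OpenCV has them; the pictures are not rectified), "camera_from_world" (4x4, takes a point from world to camera coordinates). Camera axes: x right, y down, z forward; pixel columns grow to the right and rows downward; lengths in m; the calibration is good to about 2 mm. A picture is of the moment at which its call begins. camera_params takes no time and is no camera call.
A pose or a line that the arm cannot do raises MotionError and nothing moves.
- sign_off(): hands the job in, once; it reports no verdict.
Trained networks look in the newest picture that a camera, given by its name, has taken for a name from the list of things; names that differ only in an ending like _2 or _b are one class to them, and where a whole thing is asked for, a point or a joint stands for the part that bears it (a point fixed in the world has none). Each returns a list of dicts, best first, with "confidence" (0 to 1); they miss things now and then, are a little off and sometimes report something else, mostly with a low value. They report only what shows in the picture. A call takes as long as a camera call. They do not tell look-alikes from the thing itself.
- look_for(camera, name): "at" ([column, row] in pixels, amid what is visible of it).
- tip_of(camera, name): "at" ([column, row] in pixels: a listed point, or the origin of a listed thing).
Readings, each from a call of its own:
- read_time_s(): time.
- read_qpos(): joint angles.
- read_joint_vel(): joint speeds.
- read_effort(): joint torques, N m.
- read_eef_pos(): TCP position.
- read_tcp_rot(): TCP orientation.
- read_ft_force(): force on the tool from outside, world axes, zero at the start.
- read_ft_torque(): the same for the moment, N m.
- read_finger_gap(): finger opening in m.
Only numpy, scipy, OpenCV 4.12 (cv2) and the standard library are available. Lean on these libraries where they do the work, as an engineer would, in place of code of your own. Each camera call takes 0.05 s, during which the arm holds its last target.

## Working session

There is one attempt and no reset: what is moved stays moved. The work goes in short steps, each a Python script; the robot and the scene stay as the last script left them, time stands still between calls to the robot, and variables do not carry over. Pictures are saved under pics/ and viewed, and the job is handed in when it is done.

```bash
mkdir -p pics
python3 - <<'E'
from bench import *
import cv2
for c in("scene","top"):
    im=read_camera(c); cv2.imwrite(f"pics/{c}0.png",cv2.cvtColor(im,cv2.COLOR_RGB2BGR))
    for n in["coarse_stone","fine_stone","dressing_stone","strop","strop_handle","base_left","base_mid","base_right","knife_block"]:
        print(c,n,[(round(d['confidence'],2),[round(float(v)) for v in d['at']]) for d in tip_of(c,n)])
    p=camera_params(c); print(p)
print(read_time_s(), read_tcp_rot())
E
```

```text
scene coarse_stone [(0.77, [373, 179]), (0.72, [230, 218]), (0.54, [265, 202])]
scene fine_stone [(0.65, [230, 220])]
scene dressing_stone [(0.71, [150, 288]), (0.7, [342, 238]), (0.6, [156, 260]), (0.6, [120, 268]), (0.55, [176, 232])]
scene strop [(0.95, [294, 194])]
scene strop_handle [(0.56, [263, 200])]
scene base_left [(0.98, [339, 234])]
scene base_mid [(0.57, [306, 248])]
scene base_right [(0.96, [273, 267])]
scene knife_block [(0.7, [180, 317])]
{'K': array([[529.14552316,   0.        , 267.64899039],
       [  0.        , 529.14552316, 221.03462704],
       [  0.        ,   0.        ,   1.        ]]), 'dist_coeffs': array([-0.10004362,  0.        ,  0.        ,  0.        ,  0.        ]), 'camera_from_world': array([[ 4.64562102e-01,  8.85539585e-01, -1.30244054e-03,
        -2.11728685e-01],
       [ 6.01131736e-01, -3.16438472e-01, -7.33830586e-01,
        -3.01150717e-01],
       [-6.50248175e-01,  3.40126941e-01, -6.79331270e-01,
         1.92136008e+00],
       [ 0.00000000e+00,  0.00000000e+00,  0.00000000e+00,
         1.00000000e+00]])}
top coarse_stone [(0.72, [10
[... 341 characters left out ...]
.57, [391, 156])]
{'K': array([[446.44278518,   0.        , 270.86897877],
       [  0.        , 446.44278518, 208.765836  ],
       [  0.        ,   0.        ,   1.        ]]), 'dist_coeffs': array([-0.04234749,  0.        ,  0.        ,  0.        ,  0.        ]), 'camera_from_world': array([[-9.63651103e-04, -9.99953382e-01, -9.60757042e-03,
        -5.06223947e-02],
       [-9.91310346e-01,  2.21901821e-03, -1.31525183e-01,
         5.60677905e-01],
       [ 1.31540371e-01,  9.39733957e-03, -9.91266271e-01,
         1.11792390e+00],
       [ 0.00000000e+00,  0.00000000e+00,  0.00000000e+00,
         1.00000000e+00]])}
1.0 [ 1.28506629e-01  9.91708650e-01 -4.75747178e-06 -1.16316646e-05]
```

View pics/scene0.png

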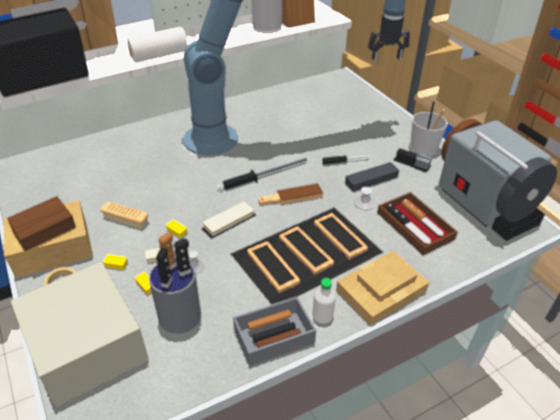

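View pics/top0.png

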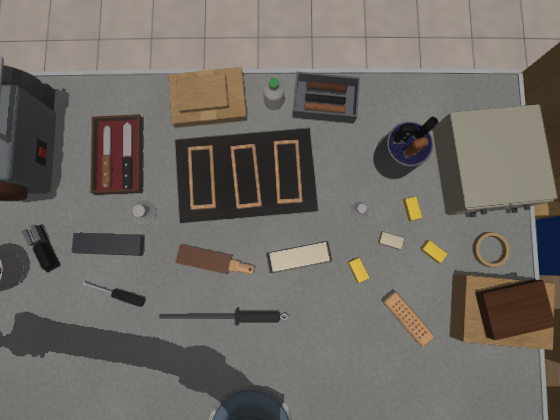

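```bash
cat > h.py <<'E'
import numpy as np, cv2
from bench import *
from scipy.optimize import minimize
P={c:camera_params(c) for c in("scene","top")}
def proj(c,pts):
    p=P[c];T=p["camera_from_world"];r,_=cv2.Rodrigues(T[:3,:3])
    return cv2.projectPoints(np.asarray(pts,float).reshape(-1,3),r,T[:3,3],p["K"],p["dist_coeffs"])[0][:,0]
def unproj(c,uv,z):
    p=P[c];T=p["camera_from_world"];R=T[:3,:3]
    n=cv2.undistortPoints(np.array([[uv]],float),p["K"],p["dist_coeffs"])[0,0]
    o=-R.T@T[:3,3];d=R.T@np.array([n[0],n[1],1]);return o+d*(z-o[2])/d[2]
def box(x,y,th,L,W,z0,z1,cx=0,cy=0):
    c,s=np.cos(th),np.sin(th)
    return [[x+c*(a*L/2+cx)-s*(b*W/2+cy),y+s*(a*L/2+cx)+c*(b*W/2+cy),z] for a in(-1,1) for b in(-1,1) for z in(z0,z1)]
S=8
def sil(c,pts,roi):
    x0,y0,x1,y1=roi
    h=cv2.convexHull(((proj(c,pts)+0.5-[x0,y0])*S).astype(np.float32))
    m=np.zeros(((y1-y0)*S,(x1-x0)*S),np.uint8);cv2.fillPoly(m,[np.round(h*16).astype(np.int32)],255,shift=4)
    return cv2.resize(m,(x1-x0,y1-y0),interpolation=cv2.INTER_AREA)/255.
def fit(obs,p0,L,W,z0,z1):
    # obs: list of (cam, softmask full-size)
    def cost(q):
        e=0
        for c,m in obs:
            pr=proj(c,box(*p0,L,W,z0,z1));a=np.maximum(pr.min(0).astype(int)-12,0);b=pr.max(0).astype(int)+12
            roi=(a[0],a[1],min(b[0],560),min(b[1],420))
            e+=np.abs(sil(c,box(q[0],q[1],q[2],L,W,z0,z1),roi)-m[roi[1]:roi[3],roi[0]:roi[2]]).sum()
        return e
    p0=np.array(p0,float);best=None
    for k in range(3):
        r=minimize(cost,p0 if best is None else best.x,method="Nelder-Mead",options=dict(initial_simplex=(p0 if best is None else best.x)+np.array([[0,0,0],[.008,0,0],[0,.008,0],[0,0,.08]])/(k+1),xatol=1e-5,fatol=1e-2))
        best=r
    return best.x,best.fun
def save(name,im,roi=None,s=1):
    if roi: im=im[roi[1]:roi[3],roi[0]:roi[2]]
    cv2.imwrite(f"pics/{name}.png",cv2.cvtColor(cv2.resize(im,None,fx=s,fy=s,interpolation=cv2.INTER_NEAREST),cv2.COLOR_RGB2BGR))
E
python3 - <<'E'
from h import *
for c in P:
    T=P[c]["camera_from_world"];print(c,-T[:3,:3].T@T[:3,3])
im=cv2.cvtColor(cv2.imread("pics/top0.png"),cv2.COLOR_BGR2RGB)
save("z1",im,(60,120,260,270),4)
save("z2",im,(240,120,440,270),4)
for n,uv,z in[("coarse",(107,244),.032),("fine",(299,257),.026),("dress",(391,240),.024),("strop",(205,258),.022),("bl",(202,177),.018),("bm",(246,176),.018),("br",(288,171),.018),("kb",(409,150),.158)]:
    print(n,unproj("top",uv,z).round(3),im[uv[1],uv[0]])
for uv in [(288,144),(276,172),(210,236),(100,180),(330,240),(240,266),(100,230),(359,270),(230,150)]: print(uv,im[uv[1],uv[0]])
E
```

```text
scene [ 1.52875326 -0.56130787  1.08397062]
top [ 0.4087049  -0.0623697   1.18141716]
coarse [0.47  0.374 0.032] [60 61 63]
fine [ 0.437 -0.124  0.026] [190 179 159]
dress [ 0.48  -0.363  0.024] [182 171 150]
strop [0.434 0.119 0.022] [100  73  58]
bl [0.649 0.132 0.018] [40 37 36]
bm [0.651 0.015 0.018] [36 34 32]
br [ 0.664 -0.097  0.018] [38 35 34]
kb [ 0.684 -0.379  0.158] [51 35 24]
(288, 144) [51 45 40]
(276, 172) [159 123  90]
(210, 236) [115 115 110]
(100, 180) [93 40 41]
(330, 240) [120 119 114]
(240, 266) [163 127  95]
(100, 230) [116 117 112]
(359, 270) [205 176  77]
(230, 150) [62 52 43]
```

View pics/z1.png

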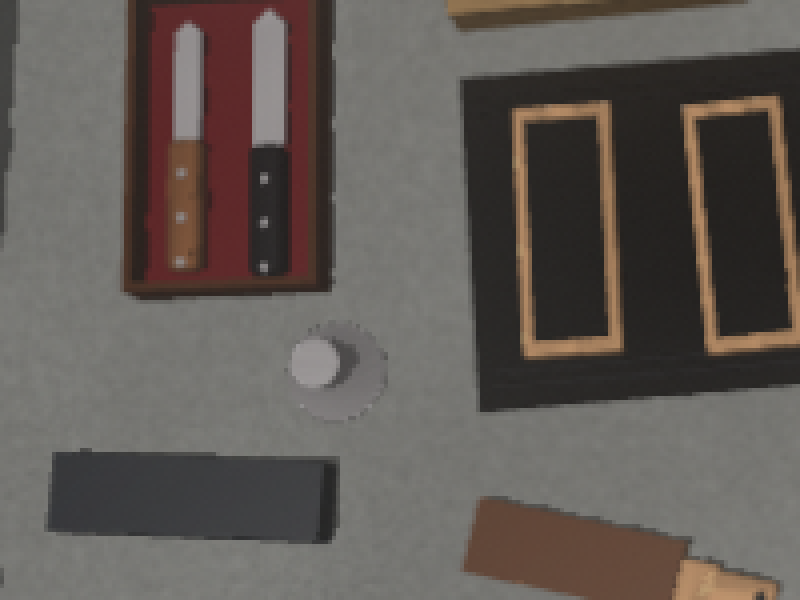

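View pics/z2.png

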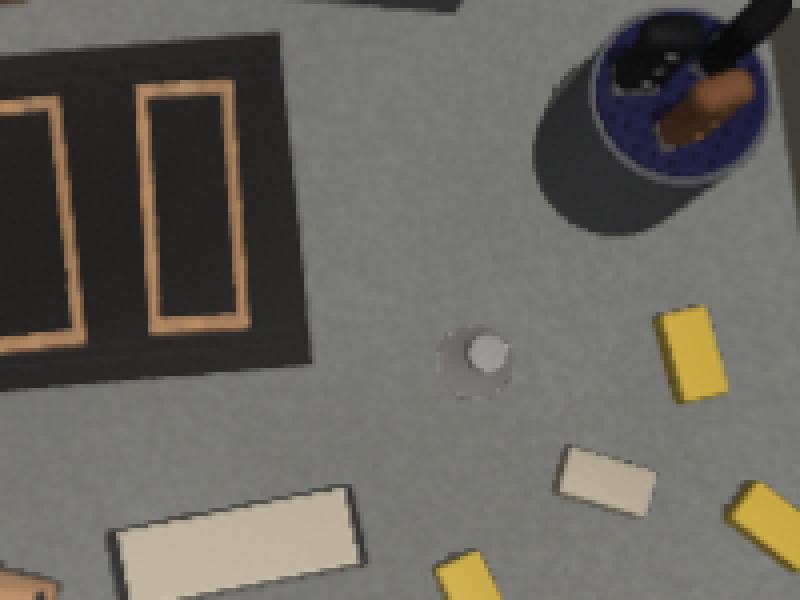

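```bash
cat >> h.py <<'E'
def soft(mask,seed,fill=False):
    n,l=cv2.connectedComponents(mask.astype(np.uint8),connectivity=4)
    r=None
    y,x=seed[1],seed[0]
    w=l[y-6:y+7,x-6:x+7];w=w[w>0]
    k=np.bincount(w).argmax();m=(l==k).astype(np.uint8)
    if fill:
        cs,_=cv2.findContours(m,cv2.RETR_EXTERNAL,cv2.CHAIN_APPROX_NONE);m[:]=0;cv2.drawContours(m,cs,-1,1,-1)
    return m.astype(float)
def masks(im):
    i=im.astype(int);R,G,B=i[...,0],i[...,1],i[...,2];s=i.sum(2)
    return dict(dark=(s<270),cream=(s>430)&(R-B>15)&(R-B<60),wood=(R-B>30)&(R>95),brown=(R-B>25)&(R<138))
E
python3 - <<'E'
from h import *
for c in("top","scene"):
    im=cv2.cvtColor(cv2.imread(f"pics/{c}0.png"),cv2.COLOR_BGR2RGB);m=masks(im)
    def sd(x,y,z): return tuple(np.round(proj(c,[x,y,z])[0]).astype(int))
    for n,mk,p0,L,W,z0,z1,fl in[
     ("coarse","dark",(.47,.374,np.pi/2-.03),.18,.052,0,.032,0),
     ("fine","cream",(.437,-.124,np.pi/2+.17),.15,.05,.006,.026,0),
     ("dress","cream",(.48,-.363,np.pi/2-.2),.06,.032,0,.024,0),
     ("strop","brown",(.434,.119,np.pi/2-.2),.138,.049,.018,.022,0),
     ("bl","wood",(.649,.132,.04),.17,.066,.003,.018,1),
     ("bm","wood",(.651,.015,.08),.17,.066,.003,.018,1),
     ("br","wood",(.664,-.097,.05),.17,.066,.003,.018,1)]:
        try:
            s=sd(p0[0],p0[1],z1)
            if fl: # wood rim seed
                s=sd(p0[0]+.0,p0[1]+.029*(1 if c=="top" else 1),z1)
            mm=soft(m[mk],s,fl);q,f=fit([(c,mm)],p0,L,W,z0,z1)
            print(c,n,q[:2].round(4),np.degrees(q[2]).round(1),round(f,1),mm.sum(), [d.round(4).tolist() for d in q[None,:2]-np.array(p0[:2])])
        except Exception as e: print(c,n,"ERR",repr(e)[:80])
E
```

```text
top coarse [0.472  0.3764] 88.9 73.7 1539.0 [[0.002, 0.0024]]
top fine [ 0.4382 -0.1231] 101.1 57.8 1087.0 [[0.0012, 0.0009]]
top dress [ 0.4807 -0.3657] 78.9 83.0 249.0 [[0.0007, -0.0027]]
top strop [0.4327 0.1243] 77.8 40.6 1014.0 [[-0.0013, 0.0053]]
top bl [0.6506 0.1354] 4.0 52.1 1583.0 [[0.0016, 0.0034]]
top bm [0.6536 0.0165] 6.3 49.3 1584.0 [[0.0026, 0.0015]]
top br [ 0.6658 -0.0955] 3.1 46.7 1585.0 [[0.0018, 0.0015]]
scene coarse [0.4747 0.3749] 92.2 276.0 660.0 [[0.0047, 0.0009]]
scene fine [ 0.4311 -0.1213] 100.8 128.5 687.0 [[-0.0059, 0.0027]]
scene dress [ 0.4688 -0.3695] 84.5 170.6 143.0 [[-0.0112, -0.0065]]
scene strop [0.439  0.1227] 78.5 126.7 357.0 [[0.005, 0.0037]]
scene bl [0.6498 0.136 ] 4.2 66.1 1203.0 [[0.0008, 0.004]]
scene bm [0.6533 0.0174] 6.6 60.4 1284.0 [[0.0023, 0.0024]]
scene br [ 0.6651 -0.0945] 3.1 64.0 1374.0 [[0.0011, 0.0025]]
```

```bash
cat >> h.py <<'E'
def quat(th,k=0):
    a=th/2+k*np.pi/2;return [float(np.cos(a)),float(np.sin(a)),0.,0.]
def choose(pick,place):
    best=None
    for k in(0,1,2,3):
        js=[inverse_kinematics(list(p[:3]),quat(p[3],k)) for p in(pick,place)]
        if any(j is None for j in js): continue
        c=max(abs(j[6]) for j in js)
        if best is None or c<best[0]-1e-6: best=(c,k)
    return best
def pick(p,effort,opening,hover=.15,k=0,lift=.15):
    x,y,z,th=p;q=quat(th,k)
    move_gripper(opening)
    move_ptp([x,y,max(hover,z+.06)],q);movel([x,y,z+.03],q,speed=.2);movel([x,y,z],q,speed=.06)
    f0=read_ft_force();move_gripper(0,effort);g=read_finger_gap()
    movel([x,y,z+.02],q,speed=.05);movel([x,y,lift],q,speed=.15)
    pause(.2);print("gap",g,read_finger_gap(),"dF",(read_ft_force()-f0).round(2),"t",read_time_s())
def place(p,opening,k=0,hover=.15,low=-.003):
    x,y,z,th=p;q=quat(th,k)
    move_ptp([x,y,hover],q);movel([x,y,z+.012],q,speed=.15);movel([x,y,z+.003],q,speed=.03)
    pause(.3);f0=read_ft_force()[2];dz=.003;f=0
    while dz>low:
        dz-=.001;movel([x,y,z+dz],q,speed=.02);pause(.1);f=read_ft_force()[2]-f0
        if f>2.5: break
    print("contact dz",round(dz,4),"f",round(float(f),2),"tcp",read_eef_pos().round(4))
    move_gripper(opening);movel([x,y,z+.03],q,speed=.06);movel([x,y,max(hover,z+.08)],q,speed=.25);print("t",read_time_s())
R=np.radians
BL=(.6502,.1357,R(4.1));BM=(.6535,.0170,R(6.4));BR=(.6655,-.0950,R(3.1))
E
python3 - <<'E'
from h import *
pk=(.472,.3764,.022,R(88.9));pl=(BR[0],BR[1],.040,BR[2])
b=None
for t in (0,np.pi):
    c=choose(pk,(pl[0],pl[1],pl[2],pl[3]+t));print(c)
    if c and(b is None or c[0]<b[0]): b=(*c,t)
pl=(*pl[:3],pl[3]+b[2]);k=b[1]
pick(pk,60,.08,k=k)
print(read_qpos().round(2))
place(pl,.072,k=k)
save("t1",read_camera("top"),(140,120,340,270),4);save("s1",read_camera("scene"))
E
```

```text
(np.float64(1.0298291567577822), 0)
(np.float64(2.074525525828175), 0)
gap 0.051232219105807594 0.05113750701597744 dF [-0.72 -0.76 -5.22] t 6.025
[-1.08  0.43  0.42  1.82 -0.21  0.95 -0.59]
contact dz 0.0 f 7.34 tcp [ 0.6655 -0.095   0.0408]
t 11.9333
```

View pics/t1.png

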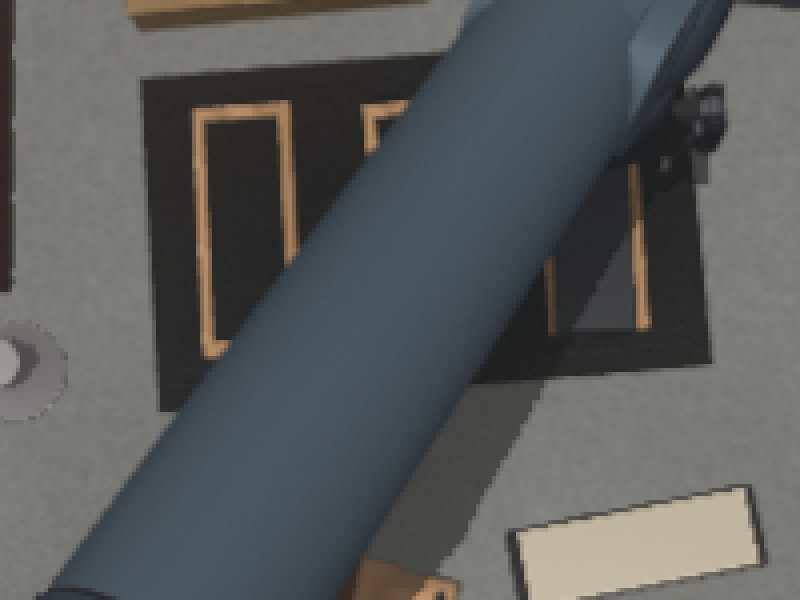

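View pics/s1.png

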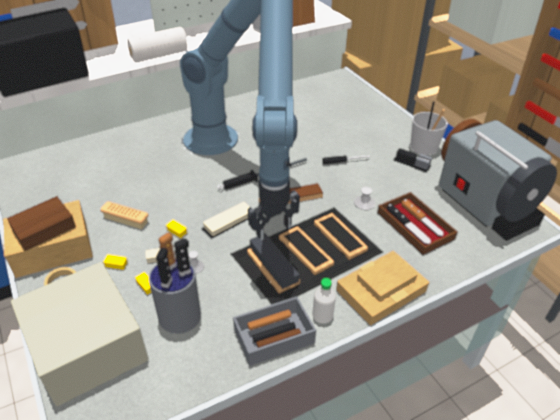

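The coarse stone is on the right base (scene ≈(275,265)), lying lengthwise. Next is the fine stone.

```bash
cat >> h.py <<'E'
def job(pk,pl,effort,op,op2,flips=(0,np.pi),hover=.15):
    b=None
    for t in flips:
        c=choose(pk,(pl[0],pl[1],pl[2],pl[3]+t))
        if c and(b is None or c[0]<b[0]): b=(*c,t)
    print(b);pl=(*pl[:3],pl[3]+b[2]);pick(pk,effort,op,k=b[1]);place(pl,op2,k=b[1],hover=hover)
E
python3 - <<'E'
from h import *
job((.4382,-.1231,.027,R(101.1)),(BM[0],BM[1],.045,BM[2]),45,.08,.07)
E
```

```text
(np.float64(1.0044012186880602), 0, 3.141592653589793)
gap 0.049078057810342995 0.04886827614560328 dF [ 0.09 -0.71 -2.95] t 16.875
contact dz 0.0 f 3.87 tcp [0.6537 0.017  0.0456]
t 22.0167
```

Run:
```python
from h import *
th=R(77.8);d=-.012
pk=(.4327+d*np.cos(th),.1243+d*np.sin(th),.020,th)
pl=(BL[0]+d*np.cos(BL[2]),BL[1]+d*np.sin(BL[2]),.038,BL[2])
job(pk,pl,40,.08,.07,flips=(0,))
move_ptp([.45,-.30,.2],quat(R(78.9)))
save("t2",read_camera("top"),(140,120,340,270),4);save("s2",read_camera("scene"))
```

```text
(np.float64(0.9237900815681169), 0, 0)
gap 0.04885441905286027 0.049327635163638084 dF [-0.9  -0.45 -1.64] t 27.4833
contact dz 0.0 f 5.86 tcp [0.6384 0.1348 0.0386]
t 32.4167
```

View pics/t2.png

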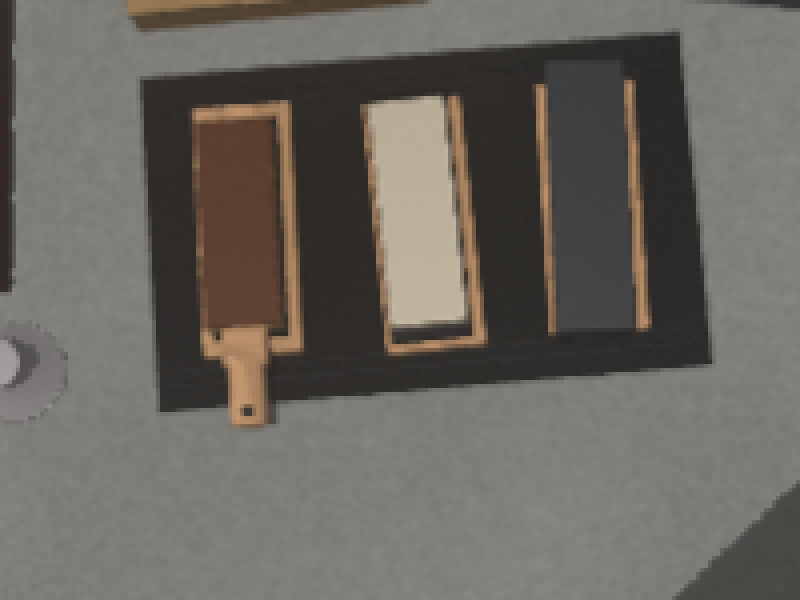

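View pics/s2.png

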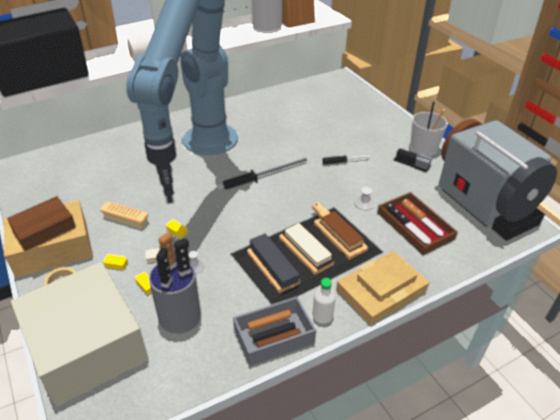

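```bash
cat > chk.py <<'E'
from h import *
def chk(cams=("top","scene")):
  for c in cams:
    im=read_camera(c);m=masks(im)
    for n,mk,b,L,W,z0,z1 in[("coarse","dk2",BR,.18,.052,.018,.05),("fine","cream",BM,.15,.05,.024,.044),("strop","brown",BL,.138,.049,.036,.040)]:
        i=im.astype(int);
        m["dk2"]=(i.sum(2)>145)&(i.sum(2)<260)&(i[...,0]-i[...,2]<3)
        s=np.round(proj(c,[b[0],b[1],z1])[0]).astype(int)
        mm=soft(m[mk],s);q,f=fit([(c,mm)],b,L,W,z0 if (n!="coarse" or c=="scene") else .045,z1)
        d=q[:2]-b[:2];co,si=np.cos(b[2]),np.sin(b[2])
        print(c,n,"along/across mm",(1e3*(co*d[0]+si*d[1])).round(1),(1e3*(-si*d[0]+co*d[1])).round(1),"dyaw",np.degrees(q[2]-b[2]).round(1),"res",round(f),mm.sum())
E
python3 -c "
from chk import *
chk()"
```

```text
top coarse along/across mm 0.1 2.0 dyaw -1.3 res 116 1268.0
top fine along/across mm 4.7 2.6 dyaw -0.2 res 81 1042.0
top strop along/across mm -0.5 2.0 dyaw -0.5 res 138 1143.0
scene coarse along/across mm 43.3 35.2 dyaw -13.6 res 1687 2656.0
scene fine along/across mm -1.9 5.1 dyaw -1.3 res 123 794.0
scene strop along/across mm 2.0 0.8 dyaw -0.5 res 416 501.0
```

Run:
```python
from h import *
def ov(c,roi,s,name):
    im=read_camera(c);x0,y0,x1,y1=roi
    o=cv2.resize(im[y0:y1,x0:x1],None,fx=s,fy=s,interpolation=cv2.INTER_CUBIC)
    def rect(b,L,W,z,col):
        p=np.array(box(*b,L,W,z,z))[[0,4,6,2]]
        u=(proj(c,p)+.5-[x0,y0])*s
        cv2.polylines(o,[np.round(u*16).astype(np.int32)],True,col,1,cv2.LINE_AA,4)
    for b in(BL,BM,BR): rect(b,.17,.066,.018,(0,255,0))
    rect(BR,.18,.052,.05,(255,0,0));rect(BR,.18,.052,.018,(255,0,255))
    rect(BM,.15,.05,.044,(255,0,0));rect(BM,.166,.054,.024,(255,0,255))
    rect(BL,.138,.049,.04,(255,0,0))
    save(name,o)
ov("top",(180,125,312,225),6,"ot");ov("scene",(235,200,375,305),5,"os")
```

```text
(no output)
```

View pics/ot.png

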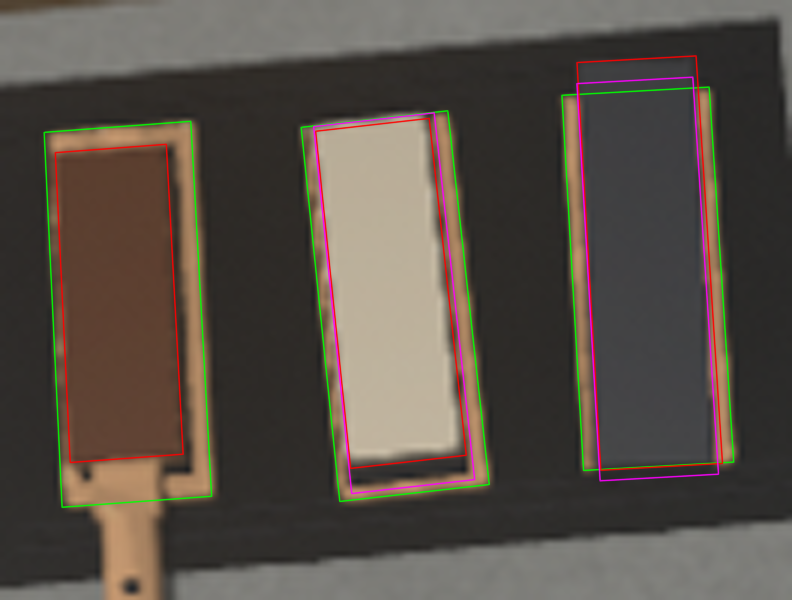

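View pics/os.png

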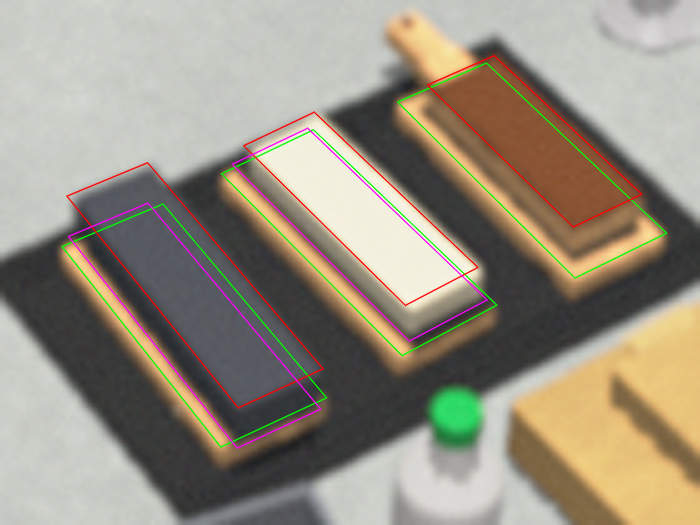

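All three pieces match the expected outlines to about 1–2 mm. The exception is the fine stone, which sits about 3 mm too far from the robot: its top edge is at row 123 against 131 expected in the 6× crop. I'll shift it back, then fetch the dressing stone.

Run:
```python
from h import *
th=BM[2];k=0
b=min(((abs(inverse_kinematics([BM[0],BM[1],.045],quat(th+t,0))[6]),t) for t in(0,np.pi)));th+=b[1]
q=quat(th);s=-.0033;ux,uy=np.cos(BM[2]),np.sin(BM[2])
move_gripper(.07);move_ptp([BM[0],BM[1],.15],q);movel([BM[0],BM[1],.065],q,speed=.2);movel([BM[0],BM[1],.0455],q,speed=.05)
move_gripper(0,45);print(read_finger_gap())
movel([BM[0],BM[1],.0575],q,speed=.05)
place((BM[0]+s*ux,BM[1]+s*uy,.0455,th),.07,hover=.0575)
move_gripper(.06)
pk=(.4807,-.3657,.022,R(78.9));pl=(BM[0],BM[1],.066,BM[2])
pos=[.45,-.30,.2];move_ptp(pos,quat(pk[3]))
save("t3",read_camera("top"),(180,125,312,225),6)
im=read_camera("top");m=masks(im)
s_=np.round(proj("top",[*pk[:2],.024])[0]).astype(int);print(read_time_s())
```

```text
0.04863570521396758
contact dz 0.0 f 5.55 tcp [0.6504 0.0166 0.0461]
t 41.6
43.4083
```

View pics/t3.png

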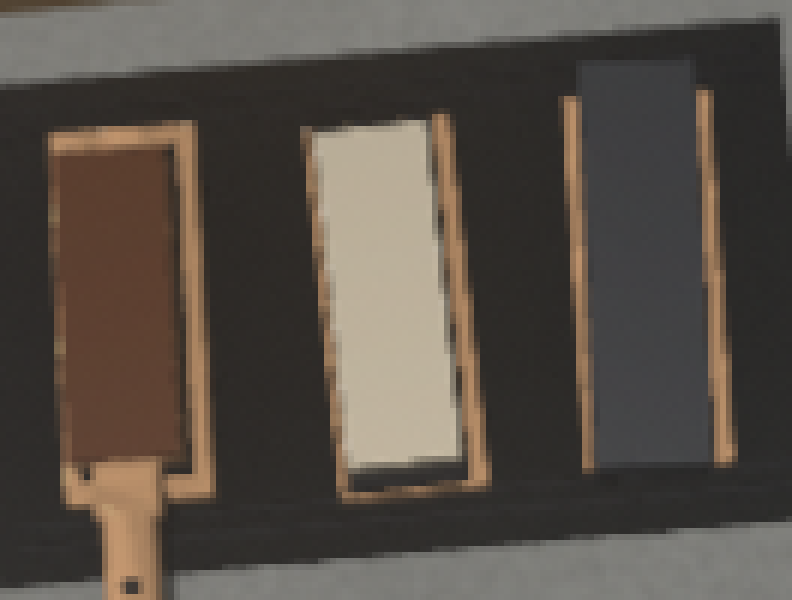

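The fine stone now sits on its expected outline: ends at rows ≈130/120 and 466/457. Next is the dressing stone, the cream one at top (391,240).

Run:
```python
from h import *
job((.4805,-.3645,.022,R(78.9)),(BM[0],BM[1],.066,BM[2]),30,.065,.055,hover=.2)
move_ptp([.42,-.25,.25],quat(R(78.9)))
im=read_camera("top");save("t4",im,(180,125,312,225),6);save("s4",read_camera("scene"),(235,190,395,310),5)
```

```text
(np.float64(0.9820469078710553), 0, 0)
gap 0.03232419694387353 0.03225610892843639 dF [ 0.36 -0.78 -0.23] t 47.375
contact dz 0.0 f 6.0 tcp [0.6537 0.0169 0.0666]
t 53.3
```

View pics/t4.png

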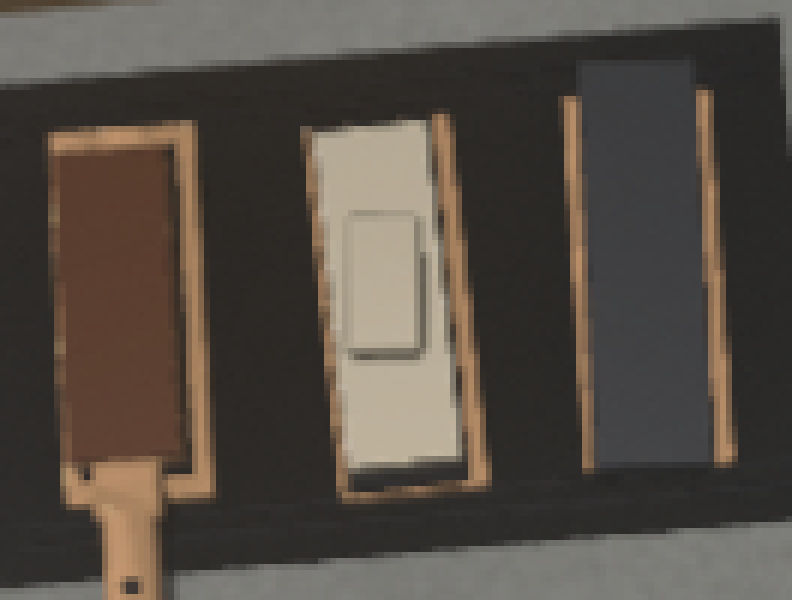

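View pics/s4.png

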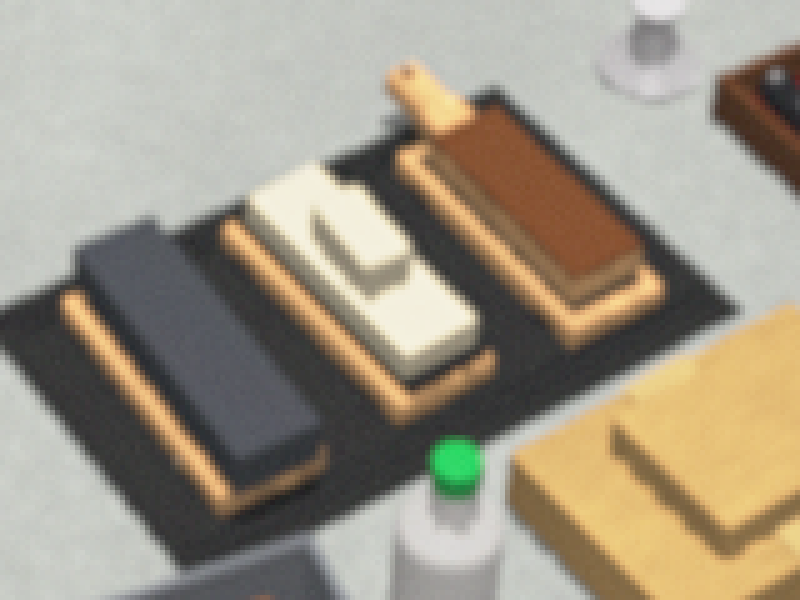

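The dressing stone is flat and central on the fine stone, at (384,281) in the crop against ≈(383,281) expected from parallax. The strop's handle points to the robot, and the arm is clear. I'm handing in the job.

```bash
python3 -c "
from bench import *
pause(.5);print(read_time_s());sign_off()"
```

```text
55.2417
the job is handed in; nothing more can be done
```

The sharpening row is set out and I handed it in at 55 s of the 109 s allowed. The knife block is at the right end.

- **Coarse stone:** on the right base, next to the knife block.
- **Fine stone:** on the middle base, with the cream dressing stone flat on the middle of its top.
- **Strop:** on the left base, leather up, handle towards the robot.

**Last checks:** in the final top and scene pictures all four pieces lie flat, and by eye they are within about 1–2 mm of centre, with the arm well clear. I saw the fine stone about 3 mm too far from the robot after placing it, so I re-gripped it and moved it back.

**Checks that disagreed:**
- **Outline fits:** the automatic fits were only partly reliable. The top camera showed about 2 mm sideways on every piece (2.6 mm on the fine stone), which may be calibration. The scene-camera fit of the coarse stone failed, and its reading of the fine stone along its length (−1.9 mm) contradicted the top camera (+4.7 mm). I relied on outlines drawn over the pictures and did not rerun the fits after moving the fine stone.
- **Dressing stone:** it looks turned a few degrees from the fine stone's length, and I left it that way.

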